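# Stow two instrument boxes in the bench drawer and lock it

## Task

Put both die-cast metal boxes away in the open drawer: set them down (do not drop them) side by side, each lying flat on the drawer's floor as it lay on the bench, then slide the drawer fully home. Then lock it with the spring plunger on top of the unit: pull the round black collar up out of its parking notch, turn it a quarter turn counter-clockwise seen from above, and let it go down so that its bolt secures the drawer. Leave the tin, the solder reel and the battery where they are.

Things in the scene. Friction and masses are not known exactly. Their poses are not given: they have to be found in the camera images.
- large_box_center (a point): larger of the two pale grey die-cast metal boxes, loose, 0.08 to 0.18 kg: body 46 x 70 x 30 mm (x, y, z), with small coaxial sockets on the ends that make it 94 mm long along its y axis. This point is its centre, 15 mm above its underside; its z axis points up. Stands on the bench left of the drawer unit, any yaw, in one of three places shared with the small box and the tin. Grasp it across the 46 mm.
- small_box_center (a point): smaller of the two pale grey die-cast metal boxes, loose, 0.08 to 0.18 kg: body 36 x 60 x 26 mm (x, y, z), with sockets on the ends that make it 84 mm long along its y axis. This point is its centre, 13 mm above its underside; z axis up. Place and yaw vary like the larger box's. Grasp it across the 36 mm.
- cabinet: grey sheet-steel drawer unit fixed on the bench, 130 mm deep (x), 200 mm wide (y), 79 mm high; its origin is the centre of its underside. Its front faces its own -x axis (towards the robot; yaw -0.6 to -0.25 rad). The flat top is at z = 79 mm.
- drawer (a joint): opening of the unit's only drawer in m: 0 = fully shut (end stop), 0.11 = fully open; it slides along the unit's -x axis to open, with 1 to 2 N of friction, and starts 0.100 to 0.108 open. The bolt can only go down when it is less than about 3 mm open, and a bolt that is down stops the drawer from sliding shut.
- drawer_floor (a point): centre of the drawer's inner floor, on it, 13 mm above the bench; moves with it; axes as the unit's. Inside 118 mm (x) by 180 mm (y); walls 3 mm thick, tops at z = 70 to 72 mm. The 6 mm front panel's inner face is 59 mm towards -x of this point. With the drawer open by q, only the q metres behind that face are clear of the unit's top. A strike for the bolt, 4 x 22 mm, juts from the +y wall 33 to 37 mm towards +x of this point, at z = 50 to 72 mm.
- drawer_lip (a point): middle of the outer edge of the drawer's pull lip: an aluminium strip 70 mm wide (y), 5 mm thick, 40 mm above the bench, standing 12 mm out of the middle of the front panel. Push here (or on the panel) along the unit's +x to shut the drawer.
- collar_grip (a point): centre of the black knurled round collar on top of the unit: 30 mm in diameter, 18 mm high (9 mm above and below this point), vertical axis 20 mm towards +x and 78 mm towards +y of the unit's centre. Parked, this point lies 116.5 mm above the bench; it moves up and down with the collar. Under it is a castellated steel seat at most 28 mm across; the unit's flat top is 37.5 mm below this point when parked. Grip it from above.
- plunger (a joint): height of collar and bolt in m: 0 = parked on the notch, +0.010 = pulled up to the stop, -0.010 = fully down, bolt engaged. A spring pulls it down with 3.5 to 5.5 N. The notch is 3.5 mm deep: above +0.0035 the collar can be turned, below that the cross pin is caught.
- collar (a joint): turn of the collar in rad, positive counter-clockwise seen from above: 0 = parked, 1.571 = lock position (end stop). Beyond about 1.4 the cross pin is over the deep slot and the spring pulls the bolt down as soon as the collar is let go.
- grease_tin: bystander, loose: round tin with a green lid, 60 mm in diameter, 30 mm high; origin at the centre of its underside. In one of the three places among the boxes.
- solder_reel: bystander, loose: upright reel of solder with green flanges, 52 mm in diameter, 58 mm high; origin at the centre of its underside. Stands beside the boxes.
- battery_9v: bystander, loose: small block battery lying flat, 26 x 52 x 18 mm, on the bench left of the boxes; origin at the centre of its underside.
Not all that is in view belongs to the job. What is shaped like the part that bears small_box_center but blue or turquoise is not meant.

How it is judged:
By the outcome, as a careful person would: the job done as asked, in the order asked, and still so for the second after the job is handed in, with the robot touching nothing.
It also fails if it takes over 72 s, if anything falls off the work surface, if the arm or the gripper's body presses on something with over 40 N, if the wrist force passes 120 N, or if a joint passes its speed limit or range.

## Robot

A 7-joint arm with a two-finger parallel gripper is mounted at the origin on a cart in front of the work surface, level with it; the furniture and walls round the work are solid. World frame = base frame: x ahead of the robot, y to its left, z up, the work surface at z = 0. Lengths are in m, angles in rad, forces in N, time in s.
With the tool pointing down it reaches from about 0.425 to 1.025 m from the base axis. Payload 9.4 kg.
Tool frame: the origin (TCP) lies between the finger pads; the fingertips stand 8 mm ahead of it and the grasp point (between the pads) lies 11 mm behind it; z points along the fingers, y is the line along which they close (so a half turn about z gives the same grasp; the last joint's range is limited). The gripper opens to 85 mm and grips with 20 to 120 N. Pads are 22 mm wide; open, the fingers measure 114 mm over their backs; the gripper's body (76 mm by 85 mm) begins 54 mm behind the grasp point. The pads swing forward as they close: fully open they stand 13 mm farther back than shut.
Start: joints at [1.087, 0.599, -0.003, 1.599, 0.002, 0.943, -0.08], TCP at [0.287, -0.666, 0.239] pointing down, gripper open.
Joint ranges: [-2.57, 2.57], [-0.35, 1.97], [-1.29, 1.29], [0.11, 2.56], [-1.05, 4.19], [0.11, 1.86], [-2.63, 2.63]. Speed limits (rad/s): [2.22, 2.22, 3.01, 3.01, 3.14, 3.14, 3.14].

## Interface

Orientations are given as a rotation vector (axis times angle).
In Python, from station import arm gives the robot as it stands. The module is installed in compiled form; this text tells all that it offers. Calls block until the motion is done:
- arm.move_pose(position, orientation): joint-space move of the TCP to a pose.
- arm.move_linear(position, attitude=None, v=0.15, threshold=None): straight line of the TCP; attitude=None keeps the orientation; v is the mean speed in m/s. With threshold (N) it stops when the force on the tool has changed by that much, and returns True; else False.
- arm.move_joints(angles): joint-space move.
- arm.grip(opening): finger opening in m; the grip force is fixed at half the most; returns when the fingers have stopped.
- arm.wait(seconds).
- arm.inverse_kinematics(position, orientation): joint angles nearest the present ones, or None.
- arm.observe(): the state.
- arm.camera(name): name is "scene" or "top" or "wrist"; returns (picture, depth): 384x512x3 uint8, red, green, blue; 384x512 float32, m along the optical axis (not along the pixel's ray), 0 where there is no reading.
- arm.get_calibration(name): a dict with "vfov" (degrees; the focal length in pixels is half the picture's height over the tangent of half this angle, whatever the lens; pixels are square), "cx", "cy" (the principal point, pixels), "extrinsics" (4x4, takes a point from world to camera coordinates); the wrist camera has in their place "hand_eye" (4x4, takes a point from camera to tool coordinates, whose origin is the TCP and whose axes are the flange's). Camera axes: x right, y down, z forward; pixel columns grow to the right and rows downward; lengths in m; the calibration is good to about 2 mm. A picture is of the moment at which its call begins: read the wrist's pose just before it. get_calibration takes no time and is no camera call.
A pose or a line that the arm cannot do raises arm.Unreachable and nothing moves.
- arm.hand_in(): hands the job in; it is judged then, once.
Trained networks look in the newest picture that a camera, given by its name, has taken for a name from the list of things; names that differ only in an ending like _2 or _b are one class to them, and where a whole thing is asked for, a point or a joint stands for the part that bears it (a point fixed in the world has none). Each returns a list of dicts, best first, with "conf" (0 to 1); they miss things now and then, are a little off and sometimes report something else, mostly with a low value. They report only what shows in the picture. A call takes as long as a camera call. They do not tell look-alikes from the thing itself.
- arm.search_frame(camera, target): "bbox" ([centre column, centre row, width, height] in pixels, round what is visible of it).
- arm.cut_out(camera, target): "region" (384x512 bool, what is visible of it) and "bbox" ([centre column, centre row, width, height] in pixels, round what is visible of it).
- arm.spot_point(camera, target): "pixel" ([column, row] in pixels: a listed point, or the origin of a listed thing).
The state is a dict: "time_s": time; "q": joint angles; "dq": joint speeds; "tau": joint torques, N m; "ee_pos": TCP position; "tool_rot": TCP orientation; "wrist_force": force on the tool from outside, world axes, zero at the start; "ft_torque": the same for the moment, N m; "width": finger opening in m; "grip_force": force on a finger pad.
Only numpy, scipy, OpenCV 4.12 (cv2) and the standard library are available. Lean on these libraries where they do the work, as an engineer would, in place of code of your own. Each camera call takes 0.05 s, during which the arm holds its last target. There are 200 camera calls.

## Working session

There is one attempt and no reset: what is moved stays moved. The work goes in short steps, each a Python script; the robot and the scene stay as the last script left them, time stands still between calls to the robot, and variables do not carry over. Pictures are saved under pics/ and viewed, at most 10 in all, crops included, and the job is handed in when it is done.

```bash
mkdir -p pics
cat > h.py <<'E'
import numpy as np, cv2
from station import arm
from scipy.spatial.transform import Rotation as R
def T_wc(name):
    c=arm.get_calibration(name)
    if 'extrinsics' in c: return np.linalg.inv(np.array(c['extrinsics'])),c
    s=arm.observe(); T=np.eye(4); T[:3,:3]=R.from_rotvec(s['tool_rot']).as_matrix(); T[:3,3]=s['ee_pos']
    return T@np.array(c['hand_eye']),c
def shot(name,fn=None):
    T,c=T_wc(name); p,d=arm.camera(name)
    if fn: cv2.imwrite('pics/'+fn,p[:,:,::-1])
    f=192/np.tan(np.radians(c['vfov'])/2)
    v,u=np.mgrid[:384,:512]
    P=np.stack([(u-c['cx'])/f*d,(v-c['cy'])/f*d,d],-1)@T[:3,:3].T+T[:3,3]
    P[d==0]=np.nan
    return p,P,(T,c,f)
def onplane(px,z,cal):
    T,c,f=cal; r=T[:3,:3]@np.array([(px[0]-c['cx'])/f,(px[1]-c['cy'])/f,1]); o=T[:3,3]
    return o+r*(z-o[2])/r[2]
def down(yaw): # tool z down; tool y (closing line) at world yaw
    y=np.array([np.cos(yaw),np.sin(yaw),0]); z=np.array([0,0,-1.]); x=np.cross(y,z)
    return R.from_matrix(np.stack([x,y,z],1)).as_rotvec()
E
python3 - <<'E'
from h import *
print(arm.observe())
for n in ['scene','top']:
    p,P,cal=shot(n,n+'0.png'); print(n,{k:np.round(v,3) for k,v in cal[1].items()})
    for t in ['large_box_center','small_box_center','drawer_floor','drawer_lip','collar_grip','cabinet','grease_tin','solder_reel','battery_9v']:
        for r in arm.spot_point(n,t)[:3]:
            u,v=np.round(r['pixel']).astype(int); 
            print(t,round(r['conf'],2),(u,v),np.round(P[min(v,383),min(u,511)],3))
E
```

```text
{'time_s': 0.0, 'q': array([ 1.08731814,  0.60016798, -0.00255448,  1.60015213,  0.00174775,
        0.94290182, -0.07982823]), 'dq': array([-1.98850661e-03, -9.73231488e-05, -1.21151742e-03, -1.12232742e-05,
        1.23283304e-03, -8.02425844e-04,  1.17920523e-03]), 'tau': array([-1.09037278e-04, -7.76465964e+01,  1.56492680e+00, -2.58002776e+01,
        1.22856165e-02,  9.12341609e-03, -1.17101209e-05]), 'ee_pos': array([ 0.2866629 , -0.66540122,  0.23837786]), 'tool_rot': array([-3.07529595e+00, -6.34265801e-01,  6.68608752e-04]), 'wrist_force': array([-0.10272329, -0.16713389, -0.12260832]), 'ft_torque': array([-0.07740527, -0.00013456, -0.0232894 ]), 'grip_force': 0.0, 'width': 0.08557535736041665}
scene {'vfov': np.float64(48.802), 'cx': np.float64(251.521), 'cy': np.float64(188.011), 'extrinsics': array([[-0.705, -0.709, -0.006,  0.321],
       [-0.419,  0.424, -0.803,  0.32 ],
       [ 0.572, -0.564, -0.596,  0.784],
       [ 0.   ,  0.   ,  0.   ,  1.   ]])}
large_box_center 0.58 (np.int64(244), np.int64(234)) [0.461 0.019 0.029]
small_box_center 0.82 (np.int64(277), np.int
[... 1666 characters left out ...]
)) [ 0.511 -0.29   0.015]
drawer_lip 0.85 (np.int64(343), np.int64(222)) [ 0.454 -0.245  0.046]
drawer_lip 0.51 (np.int64(156), np.int64(249)) [0.376 0.229 0.019]
drawer_lip 0.49 (np.int64(236), np.int64(179)) [0.554 0.028 0.064]
collar_grip 0.43 (np.int64(380), np.int64(133)) [ 0.663 -0.322  0.129]
cabinet 0.78 (np.int64(384), np.int64(172)) [ 0.577 -0.342  0.081]
cabinet 0.64 (np.int64(156), np.int64(249)) [0.376 0.229 0.019]
grease_tin 0.72 (np.int64(160), np.int64(184)) [0.544 0.228 0.028]
grease_tin 0.18 (np.int64(187), np.int64(216)) [0.462 0.153 0.027]
solder_reel 0.94 (np.int64(238), np.int64(179)) [0.556 0.023 0.058]
battery_9v 0.58 (np.int64(157), np.int64(251)) [0.371 0.227 0.015]
```

Run:
```python
import cv2
a=cv2.imread('pics/top0.png')[110:290,130:450]; cv2.imwrite('pics/topc.png',cv2.resize(a,None,fx=2.5,fy=2.5,interpolation=cv2.INTER_CUBIC))
```

```text
(no output)
```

View pics/topc.png

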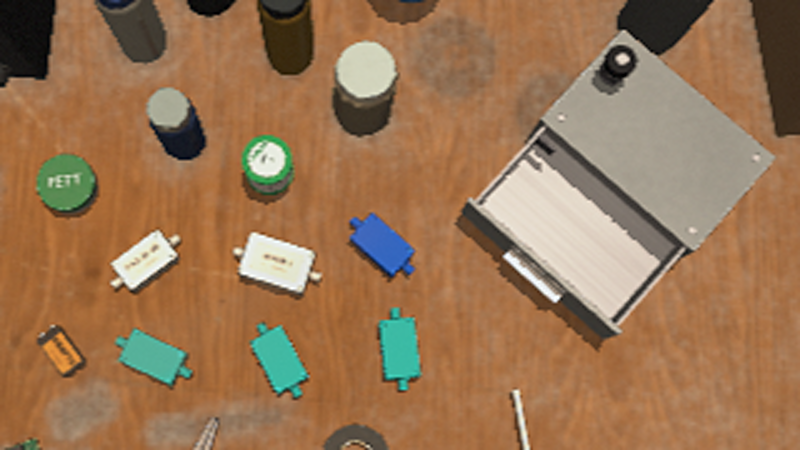

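View pics/scene0.png

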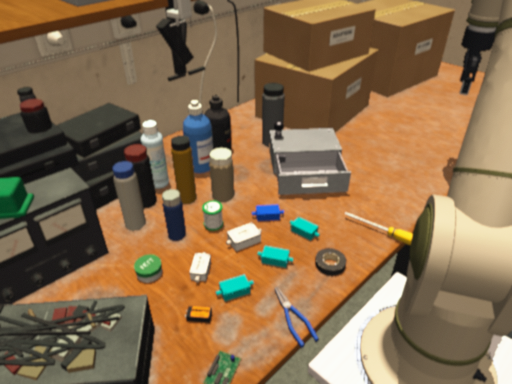

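The two pale grey boxes are the candidates, at top-image pixels (240,216), the larger, and (188,214), the smaller. The three turquoise boxes and the blue one are look-alikes and not meant. Next come close-up wrist shots of the unit and then the boxes.

Run:
```python
from h import *
print(np.round(arm.get_calibration('wrist')['hand_eye'],3), arm.get_calibration('wrist')['vfov'])
def rect(P,m):
    pts=P[m][:,:2].astype(np.float32)
    (c,s,a)=cv2.minAreaRect(pts*1000); return np.round(c,1),np.round(s,1),round(a,2),len(pts)
for pos,yaw,n in [((0.55,-0.29,0.40),-0.4,'wcab'),((0.47,0.09,0.36),0.0,'wbox')]:
    best=None
    for k in (0,np.pi,np.pi/2,-np.pi/2):
        q=arm.inverse_kinematics(pos,down(yaw+k))
        if q is not None:
            d=np.abs(np.array(q)-arm.observe()['q']).max()
            if best is None or d<best[0]: best=(d,q,k)
    print(best); arm.move_joints(best[1]); arm.wait(0.2)
    p,P,cal=shot('wrist',n+'.png'); np.savez(n,p=p,P=P,T=cal[0],f=cal[2])
    for t in ['large_box_center','small_box_center','drawer_floor','drawer_lip','collar_grip']:
        for r in arm.spot_point('wrist',t)[:3]:
            u,v=np.round(r['pixel']).astype(int); print(t,round(r['conf'],2),(int(u),int(v)),np.round(P[min(v,383),min(u,511)],4))
    print(arm.observe()['time_s'])
a=np.hstack([cv2.imread('pics/wcab.png'),cv2.imread('pics/wbox.png')]); cv2.imwrite('pics/w2.png',cv2.resize(a,(800,300)))
```

```text
[[-0.    -0.956 -0.294  0.075]
 [ 1.    -0.    -0.     0.   ]
 [ 0.    -0.294  0.956 -0.134]
 [ 0.     0.     0.     1.   ]] 70.90941995227436
(np.float64(0.5172981345397433), array([ 0.5699889 ,  0.34729308, -0.24826325,  1.63188313,  0.09081202,
        1.17373778, -0.09920348]), 0)
small_box_center 0.93 (88, 28) [0.3775 0.0047 0.0264]
small_box_center 0.78 (133, 96) [ 0.392  -0.1167  0.0269]
small_box_center 0.58 (178, 59) [ 0.4927 -0.0946  0.0248]
drawer_floor 0.92 (234, 156) [ 0.5108 -0.2857  0.0116]
drawer_lip 0.73 (193, 149) [ 0.4409 -0.2429  0.0011]
drawer_lip 0.33 (235, 151) [ 0.5168 -0.2775  0.013 ]
collar_grip 0.63 (331, 150) [ 0.6643 -0.3209  0.1248]
3.2667
(np.float64(0.41852984862405385), array([ 0.15161749,  0.20179301, -0.5476424 ,  1.96416422,  0.12370437,
        1.00798116, -0.45320176]), 0)
large_box_center 0.74 (251, 196) [0.466  0.0159 0.0301]
small_box_center 0.95 (195, 124) [0.3721 0.1419 0.0249]
small_box_center 0.77 (251, 121) [0.4666 0.1466 0.0251]
small_box_center 0.66 (199, 194) [0.3713 0.0183 0.0252]
drawer_floor 0.82 (274, 322) [ 0.515  -0.2805  0.0111]
5.2167
```

View pics/w2.png

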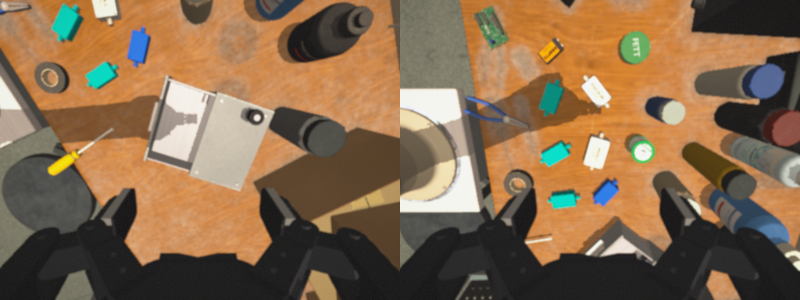

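The left view shows the unit, open drawer and collar (full-resolution collar at about (331,150)). The right one shows the white large box at about (251,196) and the small one at (251,121). Next I fit their poses.

Run:
```python
from h import *
d=np.load('wbox.npz'); p,P=d['p'],d['P']
hsv=cv2.cvtColor(p,cv2.COLOR_RGB2HSV)
for nm,c,zc,ht in [('large',(0.466,0.016),(0.022,0.036),.03),('small',(0.4666,0.1466),(0.018,0.032),.026)]:
    D=np.hypot(P[...,0]-c[0],P[...,1]-c[1])
    m=(D<0.055)&(P[...,2]>0.006)&(P[...,2]<0.045)
    a=P[m]; print(nm,'all',m.sum(),np.round(cv2.minAreaRect((a[:,:2]*1000).astype(np.float32))[0],1),cv2.minAreaRect((a[:,:2]*1000).astype(np.float32))[1:])
    m2=m&(P[...,2]>zc[0]); a=P[m2]; r=cv2.minAreaRect((a[:,:2]*1000).astype(np.float32)); print(' top',m2.sum(),r,'z',np.median(a[:,2]))
    w,v=np.linalg.eigh(np.cov(P[m][:,:2].T)); print(' pca yaw of long axis',np.degrees(np.arctan2(v[1,1],v[0,1])), np.round(P[m][:,:2].mean(0),4))
d=np.load('wcab.npz'); p,P=d['p'],d['P']
m=(np.abs(P[...,2]-.079)<.004)&(np.hypot(P[...,0]-.58,P[...,1]+.34)<.16); 
n,l,st,ce=cv2.connectedComponentsWithStats(m.astype(np.uint8)); i=1+st[1:,4].argmax(); m=l==i
a=P[m]; print('cabtop',m.sum(),cv2.minAreaRect((a[:,:2]*1000).astype(np.float32)),np.median(a[:,2]))
m=(P[...,2]>.118)&(np.hypot(P[...,0]-.664,P[...,1]+.321)<.03); a=P[m]; print('collar',m.sum(),cv2.minEnclosingCircle((a[:,:2]*1000).astype(np.float32)),np.median(a[:,2]),a[:,2].max())
m=(np.abs(P[...,2]-.071)<.004)&(np.hypot(P[...,0]-.5,P[...,1]+.28)<.14)
a=P[m]; print('drawer rim',m.sum(),cv2.minAreaRect((a[:,:2]*1000).astype(np.float32)))
m=(np.abs(P[...,2]-.041)<.004)&(np.hypot(P[...,0]-.455,P[...,1]+.243)<.06)
a=P[m]; print('lip',m.sum(),a[:,:2].mean(0) if m.sum() else '')
```

```text
large all 1060 [466.8  15. ] ((94.20510864257812, 46.549346923828125), 73.34071350097656)
 top 957 ((467.0583190917969, 15.299739837646484), (70.7108383178711, 46.58708953857422), 73.61597442626953) z 0.029516735339413236
 pca yaw of long axis 73.57433285204809 [0.4675 0.0185]
small all 879 [467.1 151.4] ((36.443538665771484, 83.91586303710938), 38.82662582397461)
 top 811 ((466.1593017578125, 152.56985473632812), (36.443538665771484, 74.19915008544922), 38.82662582397461) z 0.02557403159485694
 pca yaw of long axis 128.94266089814474 [0.4668 0.1521]
cabtop 7824 ((594.3610229492188, -366.30816650390625), (200.29296875, 130.22882080078125), 48.762332916259766) 0.0784596358785141
collar 322 ((660.4447021484375, -320.2911682128906), 15.662368774414062) 0.12458061707744586 0.12752576145114425
drawer rim 714 ((503.78240966796875, -286.55975341796875), (197.3734588623047, 112.189453125), 48.67238998413086)
lip 186 [ 0.45818316 -0.24562022]
```

```bash
cat >> h.py <<'E'
CAB=np.array([.5944,-.3663]); CY=np.radians(-41.24)
def cab(x,y): c,s=np.cos(CY),np.sin(CY); return CAB+np.array([c*x-s*y,s*x+c*y])
def pick_yaw(pos,yaw):
    q0=arm.observe()['q']; b=[]
    for k in (0,np.pi,-np.pi):
        q=arm.inverse_kinematics(pos,down(yaw+k))
        if q is not None: b.append((np.abs(np.array(q)-q0).max(),yaw+k,q))
    return min(b,key=lambda t:t[0])
def goto(x,y,z,yaw):
    _,yw,q=pick_yaw((x,y,z),yaw); arm.move_joints(q); return yw
def fetch(xy,yaw,w,cx,cy,Q=-.112):
    goto(*xy,.10,yaw); arm.grip(w+.022); 
    print('down',arm.move_linear((*xy,.010),v=.12,threshold=15)); arm.grip(w-.012)
    s=arm.observe(); print('grip',s['width'],s['grip_force'],s['ee_pos'],s['time_s'])
    arm.move_linear((*xy,.20),v=.2)
    t=cab(Q+cx,cy); goto(*t,.20,CY+np.pi/2)
    s=arm.observe(); print('held',s['width'],s['wrist_force'])
    arm.move_linear((*t,.032),v=.15); c=arm.move_linear((*t,.0215),v=.015,threshold=4)
    s=arm.observe(); print('set',c,s['ee_pos'],s['wrist_force'])
E
python3 - <<'E'
from h import *
d=np.load('wcab.npz'); P=d['P']
D=np.hypot(P[...,0]-.6605,P[...,1]+.3205); m=(P[...,2]>.13)&(D<.2)
a=P[m]; print('near collar tall pts',m.sum())
i=np.argsort(D[m])[:400:40]; print(np.round(a[i],3)); print(np.round([a.min(0),a.max(0)],3))
fetch((.467,.0152),np.radians(73.5-90),.046,-7e-3,.032)
shot('wrist','set1.png'); print(arm.observe()['time_s'])
E
```

```text
near collar tall pts 49256
[[ 0.623 -0.311  0.456]
 [ 0.622 -0.31   0.455]
 [ 0.621 -0.309  0.465]
 [ 0.621 -0.308  0.459]
 [ 0.621 -0.309  0.471]
 [ 0.621 -0.308  0.461]
 [ 0.62  -0.308  0.452]
 [ 0.62  -0.308  0.463]
 [ 0.62  -0.308  0.472]
 [ 0.62  -0.308  0.471]]
[[ 0.479 -0.519  0.13 ]
 [ 0.852 -0.202  0.492]]
down False
grip 0.04484730844990249 61.578580141067505 [0.46737299 0.0151633  0.01087957] 7.825
held 0.04516512038929002 [-0.24652159 -0.53462206 -1.46433807]
set True [ 0.52632142 -0.26396279  0.02391966] [-0.05108661 -0.51077917  6.43808422]
11.9
```

Run:
```python
from h import *
arm.grip(.060); p0=arm.observe()['ee_pos']; arm.move_linear((p0[0],p0[1],.20),v=.2)
p,P,_=shot('top','top1.png')
m=(P[...,2]>.13)&(P[...,2]<.4)&(np.hypot(P[...,0]-.74,P[...,1]+.36)<.13)&(P[...,0]>.66); a=P[m]
print('bottle',m.sum(),np.round([a.min(0),a.max(0)],3))
p,P,_=shot('wrist','w1.png'); 
m=(P[...,2]>.036)&(P[...,2]<.05)&(np.hypot(P[...,0]-.526,P[...,1]+.264)<.06); r=cv2.minAreaRect((P[m][:,:2]*1000).astype(np.float32)); print(r, m.sum())
a=np.hstack([cv2.resize(cv2.imread('pics/top1.png')[90:250,300:460],(400,400),interpolation=cv2.INTER_CUBIC),cv2.resize(cv2.imread('pics/w1.png')[:,56:440],(400,400))]); cv2.imwrite('pics/v1.png',a)
```

```text
bottle 706 [[ 0.71  -0.411  0.13 ]
 [ 0.826 -0.251  0.207]]
((528.8745727539062, -244.70948791503906), (84.34656524658203, 91.18509674072266), 53.02419662475586) 2841
```

View pics/v1.png

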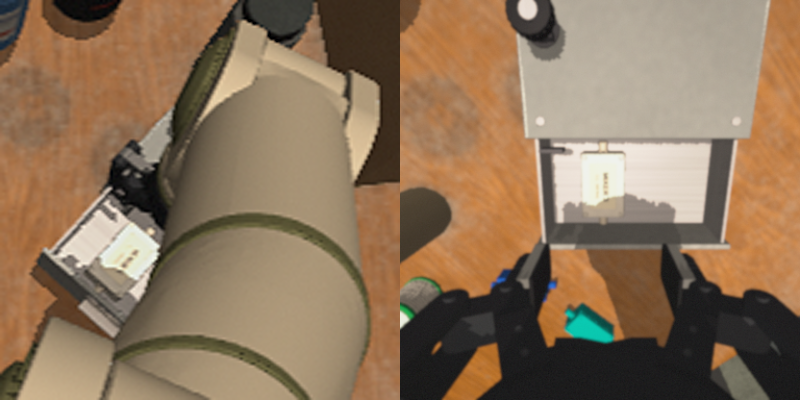

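The large box (right view, about (603,180)) lies flat in the drawer, clear of the strike and walls. Next, the small one.

Run:
```python
from h import *
goto(.467,.1516,.25,np.radians(38.8))
p,P,_=shot('wrist')
m=(P[...,2]>.006)&(P[...,2]<.045)&(np.hypot(P[...,0]-.467,P[...,1]-.1515)<.055)
r=cv2.minAreaRect((P[m][:,:2]*1000).astype(np.float32)); print(r,m.sum())
fetch((.467,.1516),np.radians(38.8),.036,-7e-3,-.040)
arm.grip(.052); p0=arm.observe()['ee_pos']; arm.move_linear((p0[0],p0[1],.20),v=.2)
shot('wrist','w2b.png'); print(arm.observe()['time_s'])
d=np.load('wcab.npz'); P=d['P']
m=(P[...,2]>.1)&(P[...,2]<.3)&(P[...,0]>.685)&(np.hypot(P[...,0]-.66,P[...,1]+.32)<.13)
a=P[m]; print('bottle',m.sum(),np.round([a.min(0),a.max(0)],3)); D=np.hypot(a[:,0]-.661,a[:,1]+.321); i=np.argsort(D)[[5,50,200]]; print(np.round(a[i],3),D[i])
```

```text
((466.4306335449219, 152.53671264648438), (36.155799865722656, 83.54238891601562), 39.500484466552734) 1307
down False
grip 0.034944278381058805 60.07256805896759 [0.46732572 0.1518833  0.01089956] 17.0417
held 0.034596807595777275 [ 0.20389308  0.06554656 -1.48437766]
set True [ 0.4792074  -0.31717716  0.02678367] [ 0.59701588  0.84387277 -1.44674598]
23.0083
bottle 3513 [[ 0.704 -0.413  0.1  ]
 [ 0.772 -0.345  0.202]]
[[ 0.713 -0.358  0.106]
 [ 0.713 -0.359  0.121]
 [ 0.716 -0.357  0.147]] [0.0634464  0.0642486  0.06526773]
```

View pics/w2b.png

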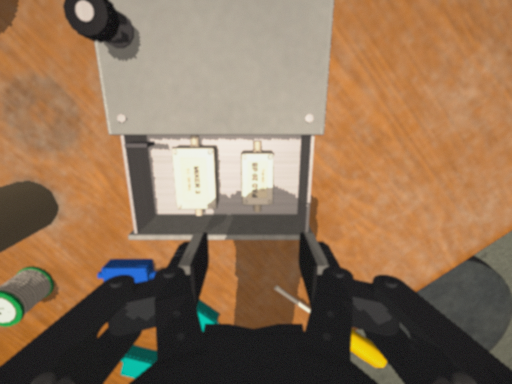

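Both boxes lie flat in the drawer, the large at about (196,178) and the small at (257,178), and nothing sticks out. Next, shut the drawer.

Run:
```python
from h import *
arm.grip(0.0)
goto(*cab(-.222,0),.14,CY+np.pi/2)
arm.move_linear((*cab(-.222,0),.035),v=.15); arm.wait(.2)
print(arm.move_linear((*cab(-.110,0),.035),v=.07,threshold=12), arm.observe()['ee_pos'],arm.observe()['wrist_force'])
for i in range(3):
    c=arm.move_linear((*cab(-.086,0),.035),v=.03,threshold=14); s=arm.observe()
    dx=np.linalg.norm(s['ee_pos'][:2]-CAB); print(c,dx,s['wrist_force'],s['time_s'])
    if dx<.098: break
arm.move_linear((*cab(-.15,0),.035),v=.15); arm.move_linear((*cab(-.15,0),.25),v=.2)
p,P,_=shot('wrist','w3.png'); shot('top','top3.png')
m=(np.abs(P[...,2]-.071)<.004)&(np.hypot(P[...,0]-.55,P[...,1]+.33)<.15); print(m.sum())
q=arm.inverse_kinematics((.661,-.321,.2),down(np.radians(10))); print(q); q=arm.inverse_kinematics((.661,-.321,.11),down(np.radians(100)));print(q)
a=np.hstack([cv2.resize(cv2.imread('pics/top3.png')[90:250,300:460],(400,400),interpolation=cv2.INTER_CUBIC),cv2.resize(cv2.imread('pics/w3.png')[:,56:440],(400,400))]); cv2.imwrite('pics/v3.png',a)
```

```text
False [ 0.51163898 -0.29387948  0.03509246] [-0.77891296  0.12545445  0.24213115]
True 0.09483145640650892 [ 0.30654279  0.07575535 -0.23176991] 27.5083
910
[ 0.45334306  0.65151079 -0.1301076   1.6034903   0.10115583  0.89318422
  0.46065419]
[ 0.9531805   1.00738624 -1.10644272  1.62707666  0.97551665  1.15045957
  1.33875805]
```

View pics/v3.png

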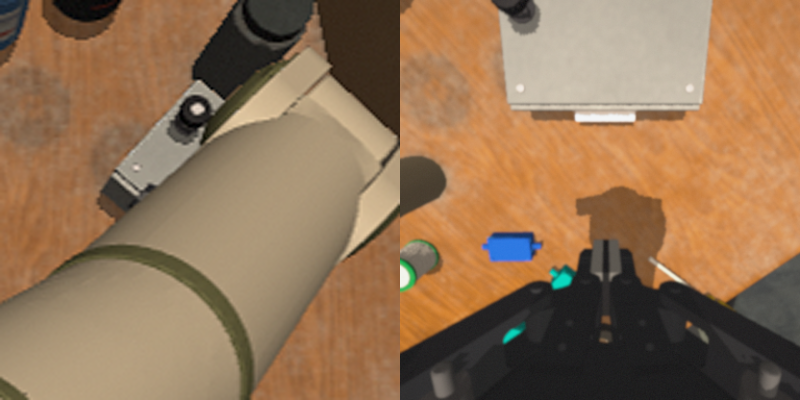

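The drawer is home: the panel is flush with the unit's front at about (605,107), and the push stopped at the predicted end stop. Next, the plunger.

Run:
```python
from h import *
d=lambda t:print(t,{k:np.round(arm.observe()[k],4) for k in('time_s','ee_pos','wrist_force','ft_torque','width','grip_force')})
X=(.6606,-.3205)
arm.grip(.05)
arm.move_joints(arm.inverse_kinematics((*X,.2),down(np.radians(10))))
print(arm.move_linear((*X,.105),v=.1,threshold=10)); d('at')
arm.grip(.02); d('gripped')
z=arm.observe()['ee_pos']
arm.move_linear((z[0],z[1],.1125),v=.03); d('up')
```

```text
False
at {'time_s': np.float64(32.6917), 'ee_pos': array([ 0.661 , -0.3207,  0.1057]), 'wrist_force': array([-0.3055,  0.695 , -0.0993]), 'ft_torque': array([ 0.0357, -0.0194, -0.0039]), 'width': np.float64(0.0499), 'grip_force': np.float64(0.0)}
gripped {'time_s': np.float64(33.0167), 'ee_pos': array([ 0.6612, -0.3207,  0.106 ]), 'wrist_force': array([ 0.1846, -0.2309,  5.9385]), 'ft_torque': array([0.0605, 0.0477, 0.0124]), 'width': np.float64(0.0285), 'grip_force': np.float64(58.955)}
up {'time_s': np.float64(33.4167), 'ee_pos': array([ 0.6611, -0.3206,  0.1122]), 'wrist_force': array([ 2.692 , -1.1363, -5.7732]), 'ft_torque': array([-0.1105, -0.5489, -0.0233]), 'width': np.float64(0.0281), 'grip_force': np.float64(59.4321)}
```

Run:
```python
from h import *
d=lambda t:print(t,{k:np.round(arm.observe()[k],4) for k in('time_s','ee_pos','wrist_force','ft_torque','width')})
q0=arm.observe()['q']
for f in (.8,1.2,1.45,1.545):
    q=q0.copy(); q[6]+=f; arm.move_joints(q); d(f)
    if abs(arm.observe()['ft_torque'][2])>1.0: break
x,y,_=arm.observe()['ee_pos']
c=arm.move_linear((x,y,.0995),v=.02,threshold=9); d(('lowered',c))
```

```text
0.8 {'time_s': np.float64(34.2), 'ee_pos': array([ 0.6616, -0.3202,  0.1121]), 'wrist_force': array([ 4.9162,  0.9285, -5.6274]), 'ft_torque': array([ 0.2165, -1.047 ,  0.0339]), 'width': np.float64(0.0282)}
1.2 {'time_s': np.float64(34.6667), 'ee_pos': array([ 0.6617, -0.3198,  0.1122]), 'wrist_force': array([ 4.7092,  0.8802, -4.6441]), 'ft_torque': array([ 0.3881, -1.0663, -0.0194]), 'width': np.float64(0.0281)}
1.45 {'time_s': np.float64(35.0167), 'ee_pos': array([ 0.6617, -0.3197,  0.1122]), 'wrist_force': array([ 5.2228,  1.3079, -4.9441]), 'ft_torque': array([ 0.4381, -1.0753, -0.0174]), 'width': np.float64(0.0284)}
1.545 {'time_s': np.float64(35.2667), 'ee_pos': array([ 0.6617, -0.3196,  0.1122]), 'wrist_force': array([ 5.0654,  2.0975, -5.1244]), 'ft_torque': array([ 0.4885, -1.0146,  0.0023]), 'width': np.float64(0.028)}
('lowered', False) {'time_s': np.float64(36.05), 'ee_pos': array([ 0.6618, -0.3196,  0.0996]), 'wrist_force': array([ 3.9036,  1.4783, -3.6675]), 'ft_torque': array([ 0.4931, -0.8826,  0.0347]), 'width': np.float64(0.0281)}
```

Run:
```python
from h import *
arm.grip(.05); x,y,z=arm.observe()['ee_pos']; arm.move_linear((x,y,.22),v=.15)
arm.move_joints(arm.inverse_kinematics((.52,-.22,.33),down(CY+np.pi/2))); arm.wait(.3)
p,P,_=shot('wrist','w4.png')
m=(P[...,2]>.09)&(P[...,2]<.14)&(np.hypot(P[...,0]-.661,P[...,1]+.321)<.02); print('collar top z',np.percentile(P[m][:,2],[50,90]) if m.sum() else None, m.sum())
c,s=np.cos(CY),np.sin(CY); L=(P[...,:2]-CAB)@np.array([[c,-s],[s,c]])
for lo,hi in((.034,.046),(.064,.074)):
    m=(P[...,2]>lo)&(P[...,2]<hi)&(np.abs(L[...,1])<.09)&(L[...,0]<-.04)&(L[...,0]>-.12); print('front x',lo,m.sum(),np.percentile(L[m][:,0],[2,50]) if m.sum() else '')
print(arm.observe()['time_s'])
```

```text
collar top z [0.11434231 0.11566736] 386
front x 0.034 519 [-0.08328169 -0.07386081]
front x 0.064 517 [-0.07166195 -0.07033033]
38.525
```

View pics/w4.png

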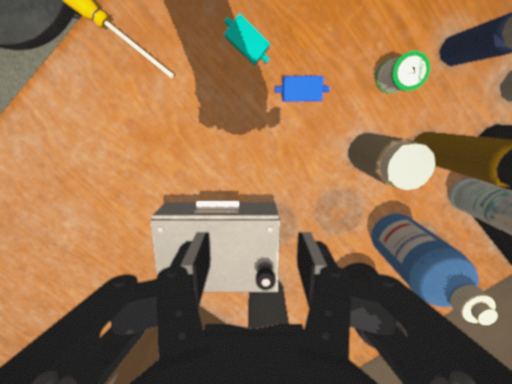

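The drawer is shut (lip at about (218,205)). The collar at (265,280) has its top at z ≈ 0.115, 10 mm below where it was parked, so the bolt is engaged.

```bash
python3 -c "
from station import arm
print(arm.hand_in())"
```

```text
the job is handed in; nothing more can be done
None
```

The job is handed in at about 38.5 s: both boxes lie flat side by side in the drawer, which is shut and locked with the bolt fully down, but the small box was probably released about 3 mm above the drawer floor because a false force reading stopped its descent early.

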